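# Flip the guarded latch in the hardware drawer

## Robot

A 7-joint arm with a two-finger parallel gripper is mounted at the origin on the work surface. World frame = base frame: x ahead of the robot, y to its left, z up, the work surface at z = 0. Lengths are in m, angles in rad, forces in N, time in s.
With the tool pointing down it reaches from about 0.4 to 0.875 m from the base axis. Payload 6.5 kg.
Tool frame: the origin (TCP) lies at the very end of the fingers, on their centre line; the grasp point (between the pads) lies 19 mm behind it; z points along the fingers, y is the line along which they close (so a half turn about z gives the same grasp; the last joint's range is limited). The gripper opens to 85 mm and grips with 20 to 120 N. Pads are 22 mm wide; open, the fingers measure 114 mm over their backs; the gripper's body (76 mm by 85 mm) begins 54 mm behind the grasp point. The pads swing forward as they close: fully open they stand 13 mm farther back than shut.
Start: joints at [-1.277, 0.536, -0.004, 1.538, 0.003, 1.067, -0.071], TCP at [0.229, 0.608, 0.198] pointing down, gripper open.
Joint ranges: [-2.7, 2.7], [-0.37, 2.16], [-1.27, 1.26], [0.24, 2.4], [-1.31, 4.45], [0.19, 1.91], [-2.76, 2.76]. Speed limits (rad/s): [2.39, 2.39, 3.14, 3.14, 3.14, 3.14, 3.14].

## Interface

Orientations are given as a rotation vector (axis times angle).
In Python, from plant import * gives the robot as it stands. Calls block until the motion is done:
- reach(position, orientation): joint-space move of the TCP to a pose.
- move_straight(position, frame=None, velocity=0.15, contact_N=None): straight line of the TCP; frame=None keeps the orientation; velocity is the mean speed in m/s. With contact_N (N) it stops when the force on the tool has changed by that much, and returns True; else False.
- set_joints(angles): joint-space move.
- move_gripper(opening, effort=None): opening from 0.0 (shut) to 1.0 (fully open); effort is the grip in N (None keeps the last); returns when the fingers have stopped.
- sleep(seconds).
- solve_ik(position, orientation): joint angles nearest the present ones, or None.
- read_state(): the state.
- camera(name): name is "scene" or "top"; returns a dict with "image" (384x512x3 uint8, red, green, blue), "intrinsics" (3x3 intrinsics, pixels), "rvec" (rotation vector, rad) and "tvec" (3), from world to camera coordinates, as OpenCV has them. Camera axes: x right, y down, z forward; pixel columns grow to the right and rows downward; lengths in m; the calibration is good to about 2 mm. A picture is of the moment at which its call begins. There is no depth.
A pose or a line that the arm cannot do raises PlanningError and nothing moves.
- finish_job(): hands the job in; it is judged then, once.
The state is a dict: "time": time; "q": joint angles; "joint_velocities": joint speeds; "joint_torque": joint torques, N m; "tcp_pos": TCP position; "eef_rot": TCP orientation; "contact_force": force on the tool from outside, world axes, zero at the start; "torque": the same for the moment, N m; "finger_gap": opening from 0.0 (shut) to 1.0 (fully open); "gripper_force": force on a finger pad.
Only numpy, scipy, OpenCV 4.12 (cv2) and the standard library are available. Lean on these libraries where they do the work, as an engineer would, in place of code of your own. Each camera call takes 0.05 s, during which the arm holds its last target. There are 200 camera calls.

## Task

In the half-open hardware drawer, lift the slotted divider flap from under its free edge with the outside of a finger until it leans back open, then push the brass toggle beneath it fully over towards the flap's hinge. Finally nudge the flap back past upright and let it drop shut over the toggle by its own weight: never pinch it or press its upper face while it is part-way up. Leave the loose hardware, the jar and the brush lying where they are.

Things in the scene. Friction and masses are not known exactly. Their poses are not given: they have to be found in the camera images.
- chest: Low wooden drawer chest (fixed, 100 mm high), its drawer pulled half out towards the robot. Origin: on the table under the centre of the open drawer part; +x points into the chest. Liner floor 30 mm above the table, inside 304 (x) by 560 (y); liner walls reach 76 above the table, the drawer's wooden front 89; the chest's top begins 152 ahead of the origin.
- unit: Latch unit fixed to the liner floor: plate 92 x 100 x 3 mm with flap and toggle. Origin: on the liner floor under the toggle's pivot, z up; +x is level, from the flap's free edge to its hinge (roughly to the robot's left). Rest posts 8 square, 71 high at x 0, y +-43; hinge lugs 81 high at x +46, y +-49; toggle block 26 x 32, 18 high. Nothing else is under the flap.
- flap_axis (a point): Middle of the flap's hinge axis, 46 mm ahead (+x) of the unit's origin and 75 above the liner floor; the axis lies along the unit's y.
- flap_edge (a point): Middle of the flap's free edge. Slotted galvanised plate 90 mm wide, 106 from axis to edge. Shut, it rises 15 degrees from hinge to edge, which is then 56 behind (-x) the unit's origin and 102 above the liner floor. The last 27 mm are a plain lifting tab, open beneath (3 thick, 5 from 16 mm inwards); behind it a skirt hangs 20 below the plate. Slots 11 to 16 wide.
- flap (a joint): Angle (rad) of the flap: 0 shut, 1.31 upright, 1.66 fully open, leaning 20 degrees back past upright, where it stays by its own weight. Swings freely, about 140 g. From anywhere below about 1.2 it falls shut by itself.
- toggle_knob (a point): Centre of the brass knob (12 across) at the end of the toggle lever (8 thick), 42 from its pivot; the pivot is 20 above the liner floor over the unit's origin. Knob about 59 above the liner floor and 16 behind (-x) the origin at the start; about 16 ahead of it when flipped.
- toggle (a joint): Angle (rad) of the toggle lever: 0 leaning 22 degrees towards the flap's free edge, 0.77 fully over, leaning 22 degrees towards the flap's hinge. It starts between 0 and 0.12, stays where it is left, and takes about 2 N at the knob.
- bolt: chrome barrel bolt, 120 x 32 x 30, loose, in the drawer. Origin: underside, middle.
- t_hinge: green-painted T-hinge, 121 x 85 x 10, loose, in the drawer. Origin: underside, middle.
- ring_handle: cast iron ring handle, 71 across, 12.5 high, loose, in the drawer. Origin: underside, middle.
- padlock: laminated steel padlock lying flat, 82 x 45 x 25, loose, in the drawer. Origin: underside, middle.
- cup_hook0: galvanised cup hook lying flat, 49 x 25 x 6, loose, in the drawer. Origin: underside, middle.
- cup_hook1: second galvanised cup hook, the same, in the drawer. Origin: underside, middle.
- screw_jar: glass screw jar with steel lid, 64 across, 85 high, standing on the table beside the drawer. Origin: underside, middle.
- paintbrush: paintbrush lying on the table on the other side of the drawer. Origin: underside, middle.

How it is judged:
By the outcome, as a careful person would: the job done as asked, in the order asked, and still so for the second after the job is handed in, with the robot touching nothing.
It also fails if it takes over 64 s, if anything falls off the work surface, if the arm or the gripper's body presses on something with over 40 N, if the wrist force passes 120 N, or if a joint passes its speed limit or range.

## Working session

There is one attempt and no reset: what is moved stays moved. The work goes in short steps, each a Python script; the robot and the scene stay as the last script left them, time stands still between calls to the robot, and variables do not carry over. Pictures are saved under pics/ and viewed, at most 10 in all, crops included, and the job is handed in when it is done.

```bash
mkdir -p pics; ls; python3 - <<'E'
from plant import *
import cv2
for n in("scene","top"):
    c=camera(n); cv2.imwrite(f"pics/{n}0.png",cv2.resize(c["image"][:,:,::-1],(800,600),interpolation=cv2.INTER_CUBIC))
    print(n,c["intrinsics"],c["rvec"],c["tvec"])
s=read_state();print(s)
E
```

```text
pics
scene [[420.33698229   0.         250.53847738]
 [  0.         420.33698229 187.23510798]
 [  0.           0.           1.        ]] [ 1.12968766  2.60592453 -0.70950106] [ 0.33017437 -0.25850185  1.81293066]
top [[453.95810896   0.         257.71562695]
 [  0.         453.95810896 197.76782696]
 [  0.           0.           1.        ]] [ 2.1811733  -2.20488761  0.00485891] [0.02683788 0.48586062 1.4357509 ]
{'time': 0.1, 'q': array([-1.27718039,  0.5370557 , -0.00442677,  1.53876946,  0.00262726,
        1.06729527, -0.07119769]), 'joint_velocities': array([ 4.72597118e-04, -1.56512697e-03, -9.09447471e-04, -2.81225417e-03,
       -1.27312957e-03, -4.03378613e-05, -5.25287783e-04]), 'joint_torque': array([ 1.76236696e-03, -5.84565711e+01,  1.05151836e+00, -2.59775788e+01,
        1.26467823e-02,  4.63392469e-03,  1.84962471e-05]), 'tcp_pos': array([0.22868258, 0.60779104, 0.19732524]), 'eef_rot': array([-5.62010978e-01, -3.09077996e+00,  2.38251021e-03]), 'contact_force': array([ 0.60706501, -0.29420223,  0.19437483]), 'torque': array([ 0.02555315, -0.00591969,  0.03778858]), 'gripper_force': 0.0, 'finger_gap': 1.0038693297447994}
```

View pics/top0.png

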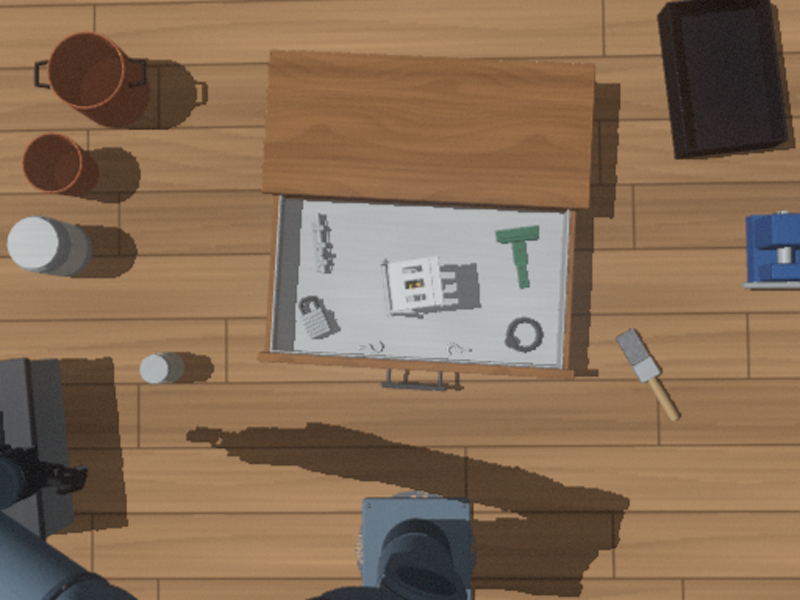

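View pics/scene0.png

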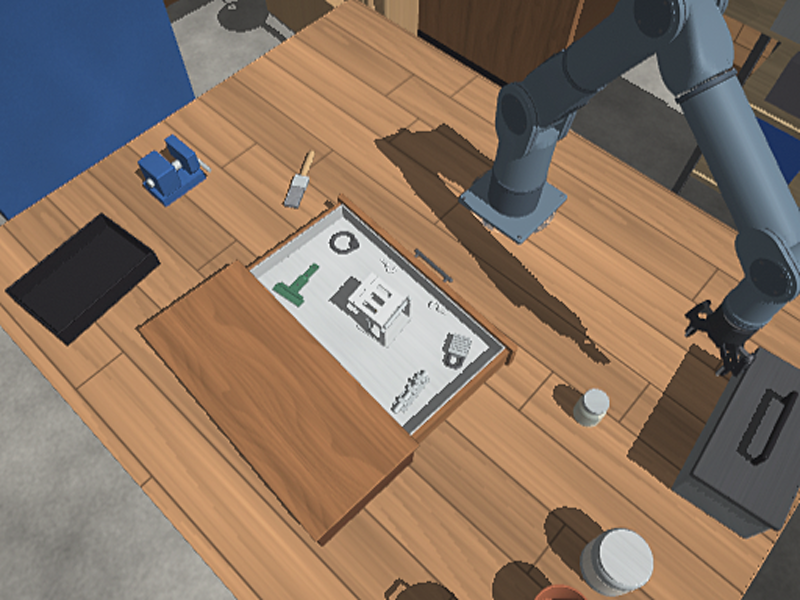

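The top view shows the drawer (275–575, 195–370), with the unit at about (415,285), its hinge lugs on the left near x 385–390 and its free edge on the right. I'll enlarge both views of it.

```bash
cat > h.py <<'E'
from plant import *
import numpy as np, cv2
from scipy.spatial.transform import Rotation as R
def crop(n,u0,v0,w,h,k,name):
    c=camera(n); cv2.imwrite("pics/"+name,cv2.resize(c["image"][v0:v0+h,u0:u0+w,::-1],None,fx=k,fy=k,interpolation=cv2.INTER_CUBIC))
def ray(c,uv,z):  # world point at height z seen at native pixel uv
    M=R.from_rotvec(c["rvec"]).as_matrix(); d=M.T@np.linalg.inv(c["intrinsics"])@[uv[0],uv[1],1]; o=-M.T@c["tvec"]
    return o+d*(z-o[2])/d[2]
def proj(c,P): return cv2.projectPoints(np.array(P,float).reshape(-1,3),c["rvec"],c["tvec"],c["intrinsics"],None)[0][:,0]
E
python3 - <<'E'
from h import *
crop("top",235,155,80,60,10,"t1.png")
crop("scene",205,165,80,60,10,"s1.png")
E
```

```text
(no output)
```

View pics/t1.png

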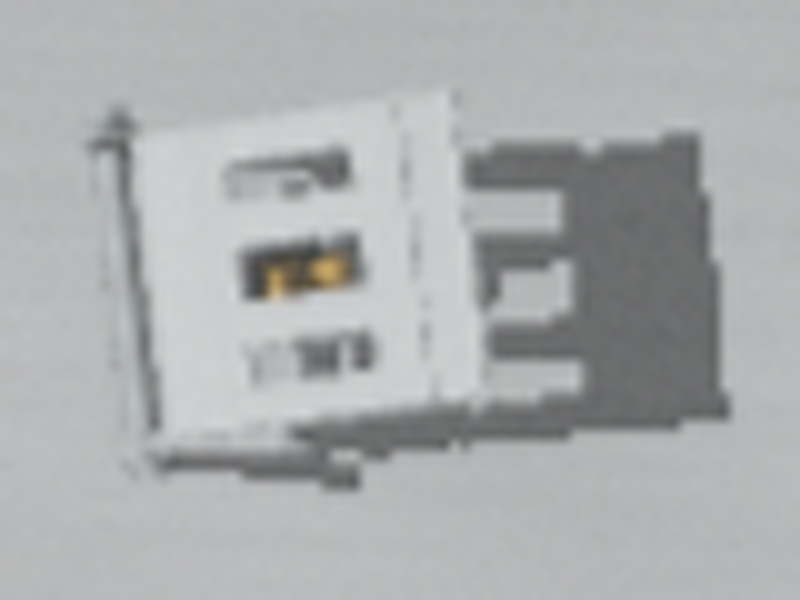

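View pics/s1.png

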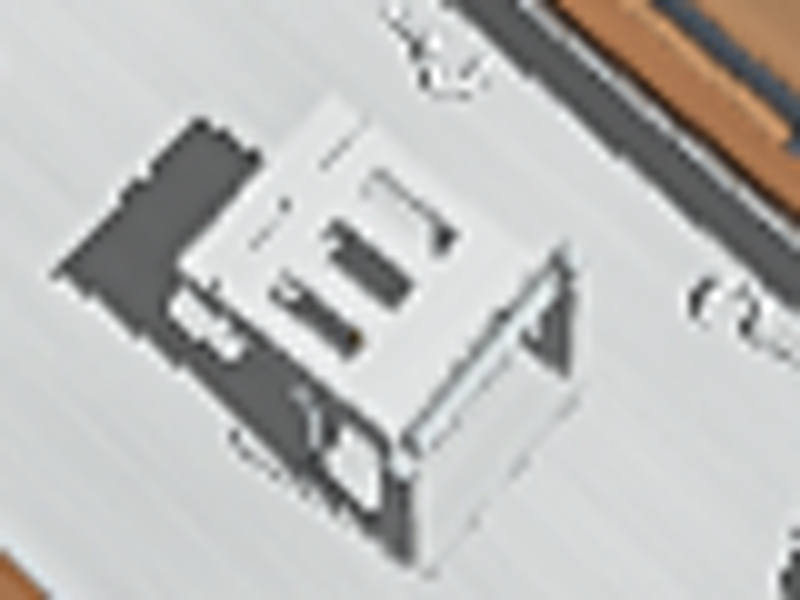

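Top crop: the free edge runs from (457,92) to (487,397) and the hinge line from (133,135) to (158,435); the brass knob and lever show through the middle slot at (330,268). Scene crop: the edge corners are at (335,95) and (180,265), and the hinge lugs at (565,250) and (400,450).

```bash
cat >> h.py <<'E'
def frame(o,yaw): 
    Rz=R.from_euler('z',yaw); return lambda p: np.array(o)+Rz.apply(p)
def rv(yaw,tilt,flip=0):
    # tool z = sin(t)*ux - cos(t)*uz ; tool y in the unit's xz plane
    c,s=np.cos(yaw),np.sin(yaw); ux=np.array([c,s,0]); uz=np.array([0,0,1.])
    z=np.sin(tilt)*ux-np.cos(tilt)*uz; y=np.cos(tilt)*ux+np.sin(tilt)*uz
    if flip: y=-y
    return R.from_matrix(np.c_[np.cross(y,z),y,z]).as_rotvec()
E
python3 - <<'E'
from h import *
from scipy.optimize import least_squares
t=camera("top");s=camera("scene")
T=lambda x,y:(235+x/10-.5,155+y/10-.5); S=lambda x,y:(205+x/10-.5,165+y/10-.5)
# unit frame y: ux ~ +y world, so unit +y ~ -x world (robot side)
obs=[(t,T(457,92),(-56,-45,102)),(t,T(487,397),(-56,45,102)),(s,S(180,265),(-56,-45,102)),(s,S(335,95),(-56,45,102)),
     (t,T(118,112),(46,-49,81)),(s,S(400,455),(46,-49,81)),(s,S(568,245),(46,49,81)),(t,T(330,268),(-16,0,59))]
def f(p):
    F=frame([p[0],p[1],.03],p[2]); return np.concatenate([proj(c,F(np.array(q)/1e3))[0]-o for c,o,q in obs])
r=least_squares(f,[.55,0,1.5],loss="soft_l1"); print(r.x,np.round(r.fun.reshape(-1,2),1) if r.fun.size==16 else r.fun)
print(ray(t,T(457,92),.132),ray(t,T(487,397),.132))
p=r.x;F=frame([p[0],p[1],.03],p[2])
for tilt in(0,.35,.6,.8):
  for fl in(0,1):
    for q in[(-60,0,85),(-90,0,85),(20,0,170)]:
      j=solve_ik(F(np.array(q)/1e3),rv(p[2],tilt,fl)); print(tilt,fl,q,None if j is None else np.round(j,2))
E
```

```text
[0.53144271 0.00439653 1.66295956] [[-0.3 -0.2]
 [-0.1  0. ]
 [-0.2 -0.5]
 [ 0.  -0.4]
 [-1.   0.8]
 [-0.4 -0.4]
 [-0.4  1.6]
 [ 0.4 -0.1]]
[ 0.58070352 -0.04810122  0.132     ] [ 0.49183129 -0.05574104  0.132     ]
0 0 (-60, 0, 85) [-0.22  0.47  0.31  1.92 -0.2   0.78  1.86]
0 0 (-90, 0, 85) [-0.2   0.49  0.35  1.9  -0.23  0.79  1.94]
0 0 (20, 0, 170) [-0.38  0.34  0.31  1.87 -0.12  0.95  1.65]
0 1 (-60, 0, 85) [-0.55  0.57  0.76  1.93 -0.52  0.84 -0.98]
0 1 (-90, 0, 85) [-0.51  0.6   0.8   1.92 -0.56  0.86 -0.9 ]
0 1 (20, 0, 170) [-0.76  0.42  0.81  1.89 -0.36  0.99 -1.26]
0.35 0 (-60, 0, 85) [-0.01  0.57  0.34  1.83 -0.61  1.    2.35]
0.35 0 (-90, 0, 85) [-0.01  0.6   0.41  1.8  -0.64  1.05  2.41]
0.35 0 (20, 0, 170) [-0.24  0.41  0.44  1.84 -0.58  1.1   2.16]
0.35 1 (-60, 0, 85) [-0.25  0.65  0.69  1.84 -0.81  1.11 -0.62]
0.35 1 (-90, 0, 85) [-0.21  0.68  0.71  1.81 -0.81  1.15 -0.58]
0.35 1 (20, 0, 170) [-0.42  0.46  0.69  1.85 -0.69  1.15 -0.88]
0.6 0 (-60, 0, 85) [ 0.19  0.68  0.25  1.74 -0.74  1.19  2.52]
0.6 0 (-90, 0, 85) [ 0.19  0.71  0.31  1.7  -0.75  1.24  2.56]
0.6 0 (20, 0, 170) [-0.19  0.55  0.6   1.81 -0.86  1.33  2.46]
0.6 1 (-60, 0, 85) [-0.06  0.75  0.62  1.76 -0.93  1.33 -0.47]
0.6 1 (-90, 0, 85) [-0.02  0.78  0.64  1.72 -0.92  1.37 -0.44]
0.6 1 (20, 0, 170) [-0.23  0.57  0.65  1.82 -0.88  1.35 -0.66]
0.8 0 (-60, 0, 85) [ 0.32  0.78  0.18  1.66 -0.8   1.34  2.6 ]
0.8 0 (-90, 0, 85) [ 0.33  0.81  0.23  1.61 -0.8   1.4   2.62]
0.8 0 (20, 0, 170) [-0.01  0.64  0.49  1.77 -0.95  1.46  2.57]
0.8 1 (-60, 0, 85) [ 0.08  0.85  0.55  1.68 -0.99  1.5  -0.39]
0.8 1 (-90, 0, 85) [ 0.12  0.88  0.57  1.63 -0.98  1.54 -0.38]
0.8 1 (20, 0, 170) [-0.07  0.66  0.57  1.77 -0.98  1.5  -0.54]
```

```bash
cat >> h.py <<'E'
YAW=1.663; F=frame([.5314,.0044,.03],YAW); U=lambda x,z,y=0: F(np.array([x,y,z])/1e3)
def st(m=""):
    s=read_state(); print(m,round(s["time"],1),np.round(s["tcp_pos"],4),"F",np.round(s["contact_force"],1)); return s
E
python3 - <<'E'
from h import *
p=read_state()["tcp_pos"]
move_straight(p+[0,0,.16],velocity=.3); move_gripper(0.0,20)
o=rv(YAW,.8,1)
reach(U(-130,260),o); st()
move_straight(U(-125,132),velocity=.2); st()
print(move_straight(U(-56,65),velocity=.1,contact_N=4)); st("in")
c=camera("top"); s=camera("scene")
a=[cv2.resize(i,None,fx=5,fy=5,interpolation=cv2.INTER_CUBIC) for i in (c["image"][140:220,235:315,::-1],s["image"][150:230,195:275,::-1])]
cv2.imwrite("pics/in.png",np.hstack(a))
E
```

```text
4.7 [ 0.5437 -0.1239  0.2901] F [0.  0.1 0.3]
 5.5 [ 0.5434 -0.1205  0.1629] F [-0.4  0.6 -0.3]
False
in 6.6 [ 0.5369 -0.0522  0.0953] F [-0.   0.1 -0.1]
```

View pics/in.png

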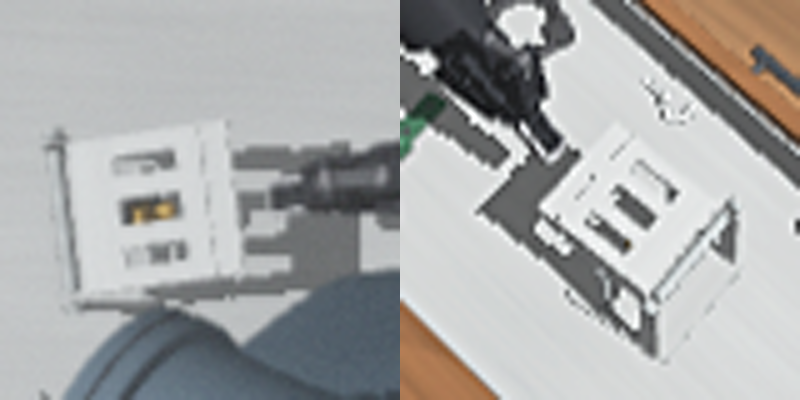

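Left is the top view: the dark finger stops near (270,195), and the flap edge is at about (238,195). Right is the scene view: the finger ends near (558,150), beside the edge. I'll project the TCP and compare.

```bash
python3 - <<'E'
from h import *
s=read_state(); p=s["tcp_pos"]; print(s["finger_gap"],s["eef_rot"],rv(YAW,.8,1))
M=R.from_rotvec(s["eef_rot"]).as_matrix()
for n,u,v in(("top",235,140),("scene",195,150)):
    c=camera(n)
    for d in(0,.02,.04): print(n,d,(proj(c,p-d*M[:,2])[0]-[u,v]+.5)*5+[400*(n=="scene"),0])
E
```

```text
0.0023357859354552466 [-2.34043038 -0.10749199  0.04428349] [-2.33955804 -0.1079344   0.04563393]
top 0 [234.79413713 200.54530529]
top 0.02 [259.56087345 196.39512087]
top 0.04 [284.86011649 192.15570381]
scene 0 [579.57019068 187.61945626]
scene 0.02 [563.71508587 167.5685793 ]
scene 0.04 [547.70327223 147.31952331]
```

```bash
cat >> h.py <<'E'
def arc(a,b,n,v=.08,r=93,t=.8,off=14.5):
    for ph in np.linspace(a,b,n):
        x=46-r*np.cos(np.radians(ph))-off*np.cos(t); z=75+r*np.sin(np.radians(ph))-off*np.sin(t)
        move_straight(U(x,z),velocity=v)
        f=np.linalg.norm(read_state()["contact_force"]); print(round(ph),round(f,1),end="; ")
        if f>15: print("STOP"); break
E
python3 - <<'E'
from h import *
arc(4,44,5); st()
c=camera("top"); s=camera("scene")
a=[cv2.resize(i,None,fx=5,fy=5,interpolation=cv2.INTER_CUBIC) for i in (c["image"][140:220,235:315,::-1],s["image"][140:220,195:275,::-1])]
cv2.imwrite("pics/lift.png",np.hstack(a))
E
```

```text
4 0.3; 14 1.0; 24 0.7; 34 1.0; 44 0.6;  8.4 [ 0.5344 -0.026   0.1597] F [-0.1 -0.2  0.6]
```

View pics/lift.png

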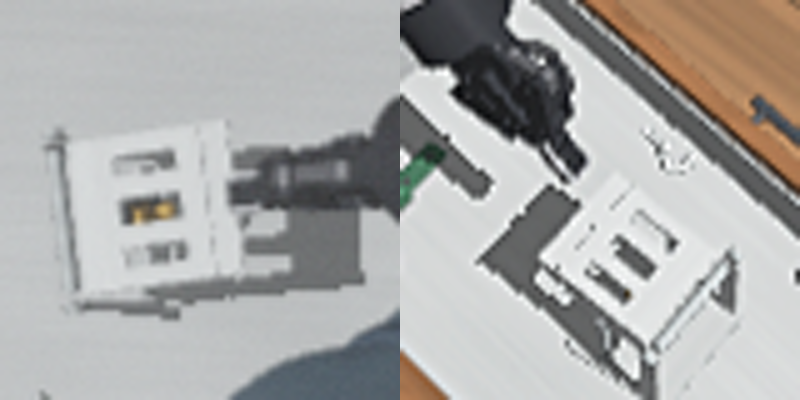

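The flap is still shut and the finger is now above it, with its tip at top (232,185) and scene (575,180). I'll compare that with the projected TCP.

```bash
python3 - <<'E'
from h import *
s=read_state(); p=s["tcp_pos"]
M=R.from_rotvec(s["eef_rot"]).as_matrix(); print(M[:,2])
for n,u,v in(("top",235,140),("scene",195,140)):
    c=camera(n)
    for d in(0,.02,.04): print(n,d,(proj(c,p-d*M[:,2])[0]-[u,v]+.5)*5+[400*(n=="scene"),0])
    cv2.imwrite(f"pics/{n}b.png",c["image"][:,:,::-1])
i=cv2.imread("pics/sceneb.png")[140:190,215:275]; t=cv2.imread("pics/topb.png")[150:200,255:315]
cv2.imwrite("pics/tips.png",np.hstack([cv2.resize(k,(400,333),interpolation=cv2.INTER_NEAREST) for k in(t,i)]))
E
```

```text
[-0.0660737   0.71420504 -0.69681089]
top 0 [192.53824603 197.89645431]
top 0.02 [218.07105801 193.47111706]
top 0.04 [244.17983531 188.94595371]
scene 0 [604.87285966 210.73469778]
scene 0.02 [588.44240027 189.71553926]
scene 0.04 [571.84267517 168.47984251]
```

View pics/tips.png

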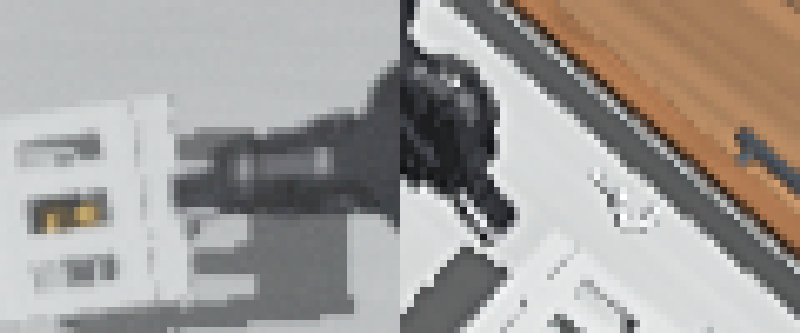

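```bash
python3 - <<'E'
from h import *
from scipy.optimize import least_squares
t=camera("top");s=camera("scene")
for a,b in(((280.6,187.5),(228.5,176)),((280.6,187.5),(230,174)),((281,180),(232,172))):
    r=least_squares(lambda P:np.r_[proj(t,P)[0]-a,proj(s,P)[0]-b],[.53,0,.15])
    P=r.x; q=R.from_euler('z',-YAW).apply(P-[.5314,.0044,.03])*1e3; print(np.round(P,3),np.round(q),np.round(r.fun,1))
q=read_state()["tcp_pos"];print(q,R.from_euler('z',-YAW).apply(q-[.5314,.0044,.03])*1e3)
E
```

```text
[ 0.518 -0.056  0.144] [-59.  19. 114.] [ 2.6 -2.4  4.5  0.2]
[ 0.516 -0.054  0.157] [-57.  21. 127.] [ 2.1 -1.9  3.6  0.2]
[ 0.529 -0.048  0.193] [-52.   7. 163.] [-0.1  0.1 -0.1 -0. ]
[ 0.53416158 -0.0266266   0.15898876] [-3.11490785e+01  1.06863490e-01  1.28988756e+02]
```

```bash
python3 - <<'E'
from h import *
s=read_state(); p=s["tcp_pos"]; M=R.from_rotvec(s["eef_rot"]).as_matrix()
g=lambda n:(lambda c:(c,c["image"].astype(float).mean(2)))(camera(n))
A={n:g(n) for n in("top","scene")}
move_straight(p-.09*M[:,2],velocity=.2)
B={n:g(n) for n in("top","scene")}
for n in A:
  for off in(-.012,0,.012):
    print(n,"perp",off)
    for d in np.arange(-10,61,5):
        u,v=proj(A[n][0],p-d/1e3*M[:,2]+off*M[:,1])[0].round().astype(int); print((d,int(A[n][1][v,u]),int(B[n][1][v,u])),end="")
    print()
m={}
for n in A:
    D=np.abs(A[n][1]-B[n][1])>25; o=proj(A[n][0],p)[0].round().astype(int)
    print(n,o); 
    for v in range(o[1]-14,o[1]+10): print(v,"".join("#" if D[v,u] else "." for u in range(o[0]-25,o[0]+25)))
E
```

```text
top perp -0.012
(np.int64(-10), 114, 114)(np.int64(-5), 119, 116)(np.int64(0), 116, 115)(np.int64(5), 203, 200)(np.int64(10), 214, 210)(np.int64(15), 214, 210)(np.int64(20), 213, 209)(np.int64(25), 207, 203)(np.int64(30), 212, 208)(np.int64(35), 211, 208)(np.int64(40), 165, 207)(np.int64(45), 75, 184)(np.int64(50), 80, 186)(np.int64(55), 80, 187)(np.int64(60), 74, 187)
top perp 0
(np.int64(-10), 190, 188)(np.int64(-5), 215, 211)(np.int64(0), 214, 210)(np.int64(5), 214, 210)(np.int64(10), 184, 179)(np.int64(15), 207, 203)(np.int64(20), 212, 208)(np.int64(25), 211, 208)(np.int64(30), 93, 205)(np.int64(35), 72, 162)(np.int64(40), 80, 186)(np.int64(45), 76, 186)(np.int64(50), 75, 185)(np.int64(55), 77, 186)(np.int64(60), 89, 187)
top perp 0.012
(np.int64(-10), 214, 210)(np.int64(-5), 212, 210)(np.int64(0), 184, 179)(np.int64(5), 206, 203)(np.int64(10), 212, 208)(np.int64(15), 160, 208)(np.int64(20), 93, 205)(np.int64(25), 72, 162)(np.int64(30), 78, 143)(np.int64(35), 76, 186)(np.int64(40), 75, 185)(np.int64(45), 74, 186)(np.int64(50), 80, 184)(np.int64(55), 87, 186)(np.int64(60), 122, 11
[... 3089 characters left out ...]
........................................
180 ..................................................
181 ..................................................
182 ..................................................
183 ..................................................
184 ..................................................
185 ..................................................
186 ..................................................
187 ..................................................
188 ..................................................
189 ..................................................
190 ..................................................
191 ..................................................
```

Both cameras put the visible finger end about 29–31 mm behind the reported TCP, on the tool axis, so I'll use that offset and lift again.

```bash
cat >> h.py <<'E'
L=.029
def tip(x,z,t,y=0): # TCP for the true finger end at unit (x,y,z) mm with tilt t
    return U(x,z,y)+L*R.from_rotvec(rv(YAW,t,1)).as_matrix()[:,2]
def arc(a,b,n,v=.08,r=93,t=.8,off=13):
    for ph in np.linspace(a,b,n):
        x=46-r*np.cos(np.radians(ph))-off*np.cos(t); z=75+r*np.sin(np.radians(ph))-off*np.sin(t)
        move_straight(tip(x,z,t),velocity=v)
        f=np.linalg.norm(read_state()["contact_force"]); print(round(ph),round(f,1),end="; ")
        if f>15: print("STOP"); break
def both(name,u=(235,195),v=(140,140)):
    a=[cv2.resize(camera(n)["image"][v[k]:v[k]+80,u[k]:u[k]+80,::-1],None,fx=5,fy=5,interpolation=cv2.INTER_CUBIC) for k,n in enumerate(("top","scene"))]
    cv2.imwrite("pics/"+name,np.hstack(a))
E
python3 - <<'E'
from h import *
move_straight(tip(-130,137,.8),velocity=.2)
c=move_straight(tip(-56,64,.8),velocity=.08,contact_N=4); st(f"in {c}")
if not c:
    arc(4,44,5); st(); both("lift2.png")
E
```

```text
in False 11.5 [ 0.5349 -0.0312  0.074 ] F [ 0.1  0.  -1. ]
4 0.5; 14 3.3; 24 2.8; 34 2.4; 44 1.0;  13.2 [ 0.5324 -0.0042  0.1405] F [ 1.  -0.1  0. ]
```

View pics/lift2.png

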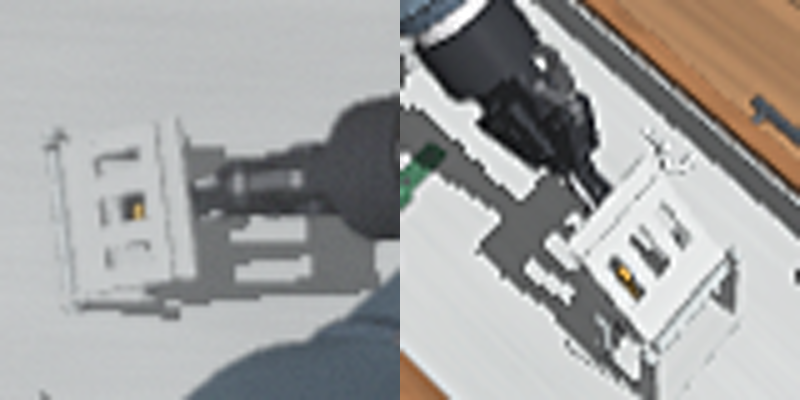

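The flap now rides on the finger at roughly 45°. Next I'll finish the lift, back off, and check numerically that the brass is uncovered.

```bash
cat >> h.py <<'E'
def brass():
    for n in("top","scene"):
        c=camera(n); i=c["image"].astype(int); m=(i[:,:,0]-i[:,:,2]>60); e=proj(c,[U(-16,59),U(16,59)])
        u,v=e.mean(0).round().astype(int); y,x=np.nonzero(m[v-12:v+12,u-12:u+12]); print(n,len(x),"centroid",np.round([x.mean()+u-12,y.mean()+v-12],1) if len(x) else None,"start/flipped",np.round(e,1).tolist())
E
python3 - <<'E'
from h import *
arc(50,101,6); st("up")
move_straight(tip(20,185,.8),velocity=.1); move_straight(tip(-75,205,.8),velocity=.2); st("back")
sleep(.5); brass()
both("open.png")
E
```

```text
50 1.2; 60 1.2; 70 1.3; 81 0.6; 91 0.8; 101 1.2; up 15.3 [0.5242 0.0805 0.1668] F [-0.9 -0.6  0.6]
back 16.6 [ 0.5362 -0.0482  0.2144] F [-0.2  0.1 -0.4]
top 4 centroid [267.5 181.5] start/flipped [[267.9, 181.3], [257.3, 182.4]]
scene 8 centroid [240.4 196. ] start/flipped [[239.2, 193.8], [246.0, 198.4]]
```

View pics/open.png

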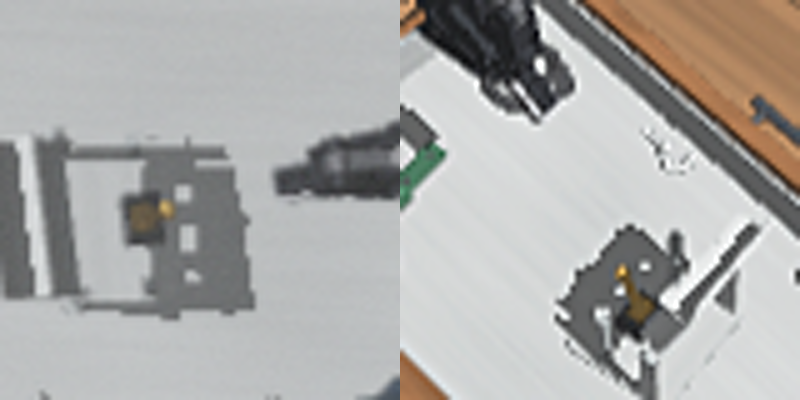

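The flap leans back open (top view, light strip at x 20–45), and the knob at (166,208) is uncovered in its start position. Next is the toggle push.

```bash
python3 - <<'E'
from h import *
reach(tip(-75,150,.35),rv(YAW,.35,1))
c=move_straight(tip(-50,50,.35),velocity=.15,contact_N=5); st(f"down {c}")
if not c:
    for x in(-25,-10,0,6):
        c=move_straight(tip(x,50,.35),velocity=.05,contact_N=9); st(f"push {x} {c}")
        if c: break
    move_straight(tip(-50,55,.35),velocity=.15); move_straight(tip(-75,160,.35),velocity=.2); st("back"); brass()
E
```

```text
down False 18.6 [ 0.5357 -0.0365  0.0533] F [-0.9  0.5 -0.5]
push -25 False 19.2 [ 0.533  -0.0099  0.0533] F [-0.3  0.4  4.7]
push -10 True 19.5 [ 0.5329 -0.0075  0.0538] F [-0.6 -0.4  7.2]
back 20.5 [ 0.5368 -0.0592  0.1618] F [-0.1  0.5 -0.6]
top 0 centroid None start/flipped [[267.9, 181.3], [257.3, 182.4]]
scene 6 centroid [240.8 195.7] start/flipped [[239.2, 193.8], [246.0, 198.4]]
```

```bash
python3 - <<'E'
from h import *
s=read_state(); p=s["tcp_pos"]; M=R.from_rotvec(s["eef_rot"]).as_matrix()
g=lambda n:(lambda c:(c,c["image"].astype(float).mean(2)))(camera(n))
A={n:g(n) for n in("top","scene")}
move_straight(p+[0,-.08,.12],velocity=.25)
B={n:g(n) for n in("top","scene")}
for n in A:
    D=A[n][1]-B[n][1]; o=proj(A[n][0],p)[0].round().astype(int)
    for d in(0,.03,.04,.06): print(d,[np.round(proj(A[n][0],p-d*M[:,2]+h*M[:,1]+w*M[:,0])[0],1).tolist() for h in(-.0145,.0145) for w in (-.011,.011)])
    for v in range(o[1]-22,o[1]+8): print(v,"".join(("#" if A[n][1][v,u]<100 else "x") if abs(D[v,u])>25 else "." for u in range(o[0]-25,o[0]+25)))
    print("first col",o[0]-25)
brass()
E
```

```text
0 [[280.2, 182.3], [279.4, 174.6], [289.6, 181.6], [288.8, 173.9]]
0.03 [[284.1, 181.3], [283.3, 173.4], [293.7, 180.5], [292.9, 172.7]]
0.04 [[285.5, 180.9], [284.6, 173.0], [295.1, 180.2], [294.3, 172.3]]
0.06 [[288.2, 180.2], [287.4, 172.1], [298.0, 179.4], [297.2, 171.4]]
156 ..................................................
157 ...............................................xxx
158 ............................................xxx##x
159 ..........................................xx#####x
160 .........................................x######xx
161 ........................................x#######xx
162 .......................................x#######xxx
163 ......................................x########xxx
164 .....................................x########xxxx
165 .....................................x########xxxx
166 ....................................x########xxxxx
167 ....................................x#########xxxx
168 ...................................x##########xxxx
169 .................................xx##########xxxxx
170 ...............................xx#############xxx
[... 2226 characters left out ...]
#.............................................
175 ..xxx.............................................
176 ..................................................
177 ..................................................
178 ..................................................
179 ..................................................
180 ..................................................
181 ..................................................
182 ..................................................
183 ..................................................
first col 203
top 0 centroid None start/flipped [[267.9, 181.3], [257.3, 182.4]]
scene 6 centroid [240.8 195.7] start/flipped [[239.2, 193.8], [246.0, 198.4]]
```

```bash
python3 - <<'E'
from h import *
st()
for n,(u,v) in(("top",(262,182)),("scene",(242,196))):
    i=camera(n)["image"].astype(int); print(n,"R-B from",u-8,v-7); print((i[v-7:v+8,u-8:u+10,0]-i[v-7:v+8,u-8:u+10,2])); 
    if n=="top":print(i[v-7:v+8,u-8:u+10].mean(2).astype(int))
E
```

```text
21.6 [ 0.536  -0.1377  0.2799] F [-0.2 -1.   0. ]
top R-B from 254 175
[[-4 -4 -4 -4 -4 -3 -2 -3 -4 -4 -2 -4 -3 -3 -3 -3 -3 -4]
 [-2 -4 -5 -5 -4 -1 -4 -4 -3 -2 -4 -4 -3 -3 -1 -2 -2 -2]
 [-4 -4 -4 -4 -4 -4 -4 -4 -4 -3 -3 -3 -4 -2 -2 -3 -2 -4]
 [-3 -4 -4 -5 -4 -4 -4 -5 -4 -3 -3 -1  0 -3 -2 -4 -4 -3]
 [-5 -4 -4 -4 -4 -3 -3 -2 -3 -2 -2 -2 -1 -2 -4 -3 -4 -3]
 [-4 -3 -4 -4 -3 -3 -3 -3  4  9 10  8 21 24  1 -3 -4 -3]
 [-4 -3 -4 -5 -4 -5  3 23 28 33 25 28 33 57 21 -2 -2 -4]
 [-3 -2 -3 -3 -3 -4  0 27 33 32 29 30 33 46 28  1 -3 -3]
 [-3 -2 -3 -3 -4 -4 -4 28 31 30 28 30 34 32 12  1 -3 -1]
 [-5 -3 -4 -4 -4 -4 -4 17 30 31 30 27 11  7 -1 -4 -3 -3]
 [-5 -4 -4 -4 -5 -4 -4 12 30 35 27 20  4 -4 -3 -2 -2 -4]
 [-2 -5 -5 -5 -5 -2 -2  5  9 11  8  3 -3 -3 -5 -1 -6 -4]
 [-3 -4 -4 -3 -4 -5 -3  2 -5 -3  0 -1 -1 -3 -2 -3 -4 -3]
 [-4 -4 -4 -3 -4 -4 -3 -1 -3 -2 -4 -4 -4 -2 -4 -4 -2 -5]
 [-4 -4 -4 -4 -3 -4 -4 -5 -5 -4 -4 -2 -2 -2 -2 -3 -2 -4]]
[[186 187 188 189 186 186 185 185 188 138 110 113 113 111 110 110 109 111]
 [185 189 188 189 189 185 186 186 186 136 111 110 112 110 111 109 110 111]
 [185 189 189 189 188 1
[... 1401 characters left out ...]
 -2  -2  -1  -4  -3  -3]
 [ -1  -2  -1  -2  -8  45  62  60   0  -3  -3  -1  -2  -1  -2  -3  -4  -6]
 [ -1  -2   0  -1  -7   1  54  57  -3  -5  -3   0  -1   0  -3  -3  -6  -4]
 [  0  -1  -1  -2  -4  -7  34  58  32  -9  -3  -1  -1  -1   0  -1  -3  -1]
 [ -1  -2  -1  -1  -4 -10  15  55  62   4  -7  -3  -1  -3  -1  -2  -1  -3]
 [ -1   0  -1  -1  -3  -5 -11  47  57  42  19  -4  -4  -5  -1  -3  -1  -2]
 [ -2  -2  -1  -2  -2  -4 -10  22  55  52  62  17  -4  -5  -2  -2  -2  -1]
 [  0  -1  -3  -3  -2  -3   1  43  55  54  59  29  -6  -6  -2  -3  -3  -2]
 [ -3  -6  -4  -2  -1  -6  22  53  56  57  53  12  -8  -5  -1  -1  -2  -1]
 [ -5  -8  -7   0  -1  -3   4  33  51  54  10  -9  -4  -2  -2  -2  -3  -1]]
```

```bash
python3 - <<'E'
from h import *
move_straight(tip(-80,120,.35),velocity=.25)
c=move_straight(tip(-58,39,.35),velocity=.15,contact_N=5); st(f"down {c}")
if not c:
    for x in range(-45,10,5):
        c=move_straight(tip(x,39,.35),velocity=.05,contact_N=9); s=st(f"push {x} {c}"); print(np.round(s["torque"],2))
        if c: break
    move_straight(s["tcp_pos"]+U(-20,0)-U(0,0),velocity=.1)
    move_straight(tip(-60,60,.35),velocity=.15); move_straight(tip(-80,160,.35),velocity=.2); st("back"); brass()
E
```

```text
down False 23.3 [ 0.5365 -0.0443  0.0425] F [-0.  -0.3  0.4]
push -45 False 23.7 [ 0.5348 -0.03    0.0421] F [0.6 0.6 0.3]
[-0.36 -0.06 -0.05]
push -40 False 23.9 [ 0.5341 -0.0251  0.0418] F [ 0.   0.2 -0.3]
[-0.41 -0.07 -0.03]
push -35 False 24.2 [ 0.5336 -0.0201  0.0417] F [-1.2 -0.3 -0.4]
[-0.33 -0.05 -0.04]
push -30 False 24.4 [ 0.5332 -0.0151  0.0417] F [0.6 0.4 0.6]
[-0.39 -0.03  0.01]
push -25 False 24.7 [ 0.5328 -0.0103  0.0418] F [ 0.1  0.2 -0.5]
[-0.38 -0.01  0.02]
push -20 False 24.9 [ 0.5323 -0.0052  0.0418] F [-0.1 -0.7 -0.2]
[-0.42  0.02 -0.04]
push -15 False 25.2 [ 0.5318 -0.      0.0418] F [0.5 0.4 0.5]
[-0.34 -0.06 -0.01]
push -10 False 25.4 [0.5313 0.005  0.0418] F [ 0.2  1.  -0.3]
[-0.41 -0.03  0.  ]
push -5 False 25.7 [0.5308 0.0098 0.0417] F [-0.1 -0.8  1. ]
[-0.37  0.03 -0.02]
push 0 False 25.9 [0.5304 0.0146 0.0417] F [ 0.1 -0.9 -0.7]
[-0.61 -0.05  0.  ]
push 5 False 26.2 [0.5305 0.0156 0.0416] F [-0.1 -8.9 -0.2]
[-2.27 -0.01  0.02]
back 27.7 [ 0.5372 -0.0641  0.1618] F [-0.3  0.2 -0.7]
top 0 centroid None start/flipped [[267.9, 181.3], [257.3, 182.4]]
scene 3 centroid [246.3 198.3] start/flipped [[239.2, 193.8], [246.0, 198.4]]
```

```bash
python3 - <<'E'
from h import *
move_straight(read_state()["tcp_pos"]+[0,-.06,.12],velocity=.25); st()
for n,(u,v) in(("top",(262,182)),("scene",(242,196))):
    c=camera(n);i=c["image"].astype(int); print(n,"R-B from",u-10,v-7,proj(c,[U(-16,59),U(16,59),U(0,20),U(0,62)]).round(1).tolist()); print((i[v-7:v+10,u-10:u+10,0]-i[v-7:v+10,u-10:u+10,2]))
E
```

```text
28.5 [ 0.5363 -0.1229  0.2797] F [-0.6 -0.5 -0.1]
top R-B from 252 175 [[267.9, 181.3], [257.3, 182.4], [262.8, 182.6], [262.6, 181.7]]
[[-5 -3 -4 -3 -5 -4 -3 -2 -4 -3 -4 -4 -4 -1 -3 -4 -1 -4 -1 -5]
 [-3 -4 -3 -4 -4 -5 -3 -3 -2 -4 -4 -4 -4 -2 -5 -2 -2 -3 -1 -4]
 [-4 -4 -4 -4 -4 -4 -3 -3 -5 -3 -4 -4 -3 -3 -2 -4 -3 -4 -3 -4]
 [-4 -2 -4 -3 -5 -5 -4 -4 -4 -5 -5 -3 -1 -4 -3 -2 -1 -1 -4 -3]
 [-3 -2 -4 -4 -5 -4 -5 -4 -3 -2 -3 -2 -1 -1 -3 -5 -2 -2 -3 -2]
 [-3 -3 -3 -4 -4 -5 -5 -2 -3 -5  3 11 10  3 -2 -2 -2 -5 -3 -2]
 [-2 -3 -4 -4  0  6 12 -1  1 19 27 28 30  9 -1 -2 -2 -3 -3 -2]
 [-4 -3 -4 -4  8 29 30 23 26 30 32 34 34 16  1 -5 -2 -2 -4 -5]
 [-2 -3 -4 -3 13 34 32 30 31 32 30 33 35 18  6 -2 -3 -2 -3 -2]
 [-2 -3 -3 -5  9 57 53 26 19 27 31 36 33 23  2 -1 -2 -3 -4 -2]
 [-4 -4 -2 -3 -2 11  2  1  1 18 30 36 30 18  0 -2 -4 -3 -3 -3]
 [-4 -4 -4 -4 -4 -3 -3 -5 -4  5  8 12  4  3 -1 -4 -4 -3 -2 -3]
 [-3 -3 -4 -5 -5 -5 -5 -4 -4  0 -3 -5 -3 -3 -4 -2 -3 -2 -2 -4]
 [-3 -4 -3 -5 -4 -4 -4 -4 -5  0  1 -2 -2 -2 -2 -3 -3 -3 -4 -4]
 [-3 -4 -4 -4 -4 -5 -5 -3 -3 -3 -5 -3 -3 -3 -3 -2 -3 -2 -3 -6]
 [-3 -3 -3 -2 -2 -4
[... 941 characters left out ...]
  -5  -3
   -4  -1]
 [ -3   0  -1  -2  -1  -2  -1  -2  -4  -2  -6   1  -7  45  66  73  -7  -4
    0  -2]
 [ -1  -2   0  -1  -1  -1  -1  -2  -3  -6   9  35  28  57  69  41  -8  -3
   -1  -4]
 [ -3  -1  -2  -2  -1  -2  -3  -2  -6   7  46  54  53  51  49  19  -6  -2
   -3  -1]
 [ -2  -2  -1  -2  -3  -3  -1  -3   1  47  56  52  54  36 -11  -9  -4  -3
   -4  -2]
 [ -2  -2  -2  -6  -4  -2  -1  -7  22  56  56  54  51  11  -8  -4  -2  -1
   -2  -1]
 [ -2  -2  -5  -9  -7   0  -1  -4   5  32  51  54  10  -9  -5  -2  -2  -3
   -2  -1]
 [ -3  -1  -5  -7 -10  -1  -2  -1  -5 -10  19  21 -10  -5  -3  -2  -1  -3
   -2  -3]
 [ -1   0  -3  -4  -9  -1  -1  -2  -2  -4  -3  -6  -4  -3  -2  -2  -2  -2
   -2  -2]]
```

The toggle is fully over: its knob is seen at top (257.5,183) and scene (246,198), as predicted for flipped. Next I'll nudge the flap from behind in small steps.

```bash
cat >> h.py <<'E'
def vis():
    c=camera("scene"); i=c["image"].astype(int); return int((i[188:206,232:252,0]-i[188:206,232:252,2]>40).sum())
E
python3 - <<'E'
from h import *
t=tip
reach(t(0,300,0),rv(YAW,0,1)); reach(t(135,290,0),rv(YAW,0,1)); st()
c=move_straight(t(135,150,0),velocity=.2,contact_N=5); st(f"down {c}"); print("vis",vis())
if not c:
    move_straight(t(100,150,0),velocity=.12); print("vis",vis())
    for x in(50,46,43,40,37,34):
        move_straight(t(x,150,0),velocity=.08); sleep(.3); st(f"x{x} vis {vis()}")
        if vis()<4: break
E
```

```text
30.0 [0.5192 0.1374 0.2908] F [-0.5 -0.5  0.1]
down False 30.8 [0.52   0.1381 0.1521] F [ 0.1  0.1 -0.4]
vis 20
vis 20
x50 vis 0 32.5 [0.5268 0.0545 0.151 ] F [-0.4  0.1  0.4]
```

```bash
python3 - <<'E'
from h import *
move_straight(tip(90,150,0),velocity=.15); move_straight(tip(110,290,0),velocity=.2)
p=read_state()["tcp_pos"]; move_straight(p+[-.02,.12,.05],velocity=.25); sleep(.3); st()
a=[cv2.resize(camera(n)["image"][v:v+110,u:u+160,::-1],None,fx=5,fy=5/2*2,interpolation=cv2.INTER_CUBIC) for n,u,v in(("top",185,130),("scene",160,130))]
cv2.imwrite("pics/end.png",cv2.resize(np.vstack(a),(545,600),interpolation=cv2.INTER_AREA) if 0 else np.hstack([cv2.resize(k,(400,275)) for k in a]))
E
```

```text
34.8 [0.5007 0.2322 0.3398] F [0.2 0.2 1. ]
```

View pics/end.png

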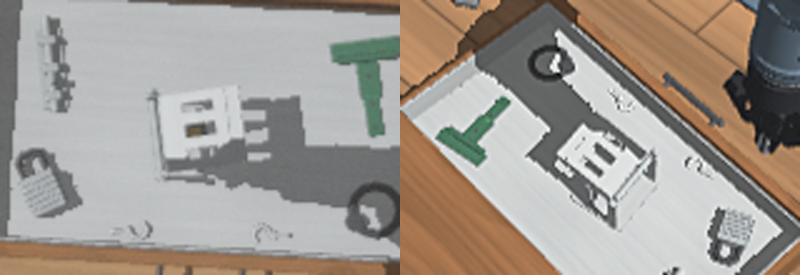

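The flap is shut over the flipped toggle: top view shows its edge at (240,120) and the brass on the hinge side of the slot at (195,130). The loose hardware in view hasn't moved, and the arm is clear.

```bash
python3 -c "
from plant import *
print(finish_job())"
```

```text
the job is handed in; nothing more can be done
None
```

The job is handed in after about 35 s of robot time: the flap was lifted open with a finger's outside, the toggle pushed fully over (on a second try, after the finger first pressed down on the knob), and the flap nudged past upright so it dropped shut by itself; the loose hardware in view had not moved, but I did not re-check the jar or the brush.

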